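# Tighten a window cell's retaining ring with a two-pin spanner

### The arm

A 6-joint arm with a two-finger parallel gripper is mounted at the origin on a cart in front of the work surface, level with it; the furniture and walls round the work are solid. World frame = base frame: x ahead of the robot, y to its left, z up, the work surface at z = 0. Lengths are in mm, angles in rad, forces in N, time in s.
With the tool pointing down it reaches from about 350 to 875 mm from the base axis. Payload 4.2 kg.
Tool frame: the origin (TCP) lies on the front face of the gripper's body, between the roots of the fingers; the fingertips stand 70 mm ahead of it and the grasp point (between the pads) lies 51 mm ahead of it (bot.pinch_z is the distance from the TCP to the grasp point, in mm); z points along the fingers, y is the line along which they close (so a half turn about z gives the same grasp; the last joint's range is limited). The gripper opens to 87 mm and grips with 3 to 60 N. Pads are 19 mm wide; open, the fingers measure 117 mm over their backs; the gripper's body (75 mm by 190 mm) begins 51 mm behind the grasp point.
Start: joints at [-0.964, 0.385, 0.008, 0, -1.194, -0.259], TCP at [213.034, -587.551, 292.25] pointing down, gripper open.
Joint ranges: [-3.14, 3.14], [-1.21, 2.06], [-1.07, 1.41], [-3.16, 2.05], [-2.99, -0.16], [-3.1, 3.1]. Speed limits (rad/s): [2.79, 2.79, 3.14, 3.14, 3.14, 3.14].

### API

Orientations are given as [roll, pitch, yaw] about the fixed x, y, z axes, in that order (R = Rz(yaw) Ry(pitch) Rx(roll)).
In Python, from cell import bot gives the robot as it stands.
- The arm moves only by the shell command python3 -m jog 'ROWS' [FORCE]. ROWS is JSON, one flat list of numbers, 7 for each row, row after row: the turn, a rotation vector about the tool's x, y, z each as a share of 1.5 rad, from -1 to 1, then the shift along the tool's x, y, z each as a share of 0.05 m, from -1 to 1, then the opening, from 0 (shut) to 1 (fully open). A call has 1 to 20 rows; each row shifts and turns the commanded pose from where the row before left it, along the tool's axes as they then stand; what a row does not reach is not made up. A row lasts 1/8 s, in which the tool goes at most 62.5 mm and 10.7 degrees, less where a joint would pass 70% of its speed; a pose out of reach is approached as far as the arm can. A call with a number of a shift or a turn outside -1 to 1 is refused whole. A call with a gripper value outside its range is refused whole. The fingers move at their own pace and stop on an object; FORCE is the grip in N (left out, the last holds). Time passes only in rows, so rows that do not move let the fingers close. It gives the time, the measured TCP pose, the force, the opening and the grip force at its end, in the units of the state.
- bot.get_obs(): the state, without advancing time (a new reading comes with each control period).
- bot.read_camera(name): name is "scene" or "top" or "wrist"; returns a dict with "image" (384x512x3 uint8, blue, green, red), "range_z" (384x512 float32, mm along the optical axis (not along the pixel's ray), 0 where there is no reading), "K" (3x3 intrinsics, pixels), "T" (4x4, takes a point from camera to world coordinates); the wrist camera has in their place "T_tool_cam" (4x4, takes a point from camera to tool coordinates, whose origin is the TCP and whose axes are the flange's). Camera axes: x right, y down, z forward; pixel columns grow to the right and rows downward; lengths in mm; the calibration is good to about 2 mm. A picture is of the moment at which its call begins: read the wrist's pose just before it.
- bot.finish_job(): hands the job in; it is judged then, once.
The state is a dict: "time_s": time; "q": joint angles; "joint_velocities": joint speeds; "joint_efforts": joint torques, N m; "tcp_pos": TCP position; "ee_rot": TCP orientation; "wrist_force": force on the tool from outside, world axes, zero at the start; "ft_torque": the same for the moment, N m; "grip_width": finger opening in mm; "grip_force": force on a finger pad.
Only numpy, scipy, OpenCV 4.12 (cv2) and the standard library are available. Lean on these libraries where they do the work, as an engineer would, in place of code of your own. Each camera call takes 0.05 s, during which the arm holds its last target. There are 200 camera calls.

### The job

Tighten the ring that holds the glass in the window cell: take the two-pin spanner from its grooved rest, set both of its pins fully into the ring's two holes, and turn the ring clockwise (seen from above) until it comes up against its stop. Then lift the spanner off and lay it back on its rest as it was, pins down in the groove. Do not touch the glass, and leave the small things standing around where they are.

Things in the scene. Friction and masses are not known exactly. Their poses are not given: they have to be found in the camera images.
- cell: Window cell, fixed to the worktop: aluminium base plate 140 (x) x 150 (y) x 10 mm with an open round housing 128 mm across, 37 mm high in its middle, in which lies a flat steel ring with two holes. Origin: centre of the underside; z up. The line through the two holes lies within 0.42 rad either way of the cell's x axis, differently each time; no reading gives it: look or feel for it with the pins.
- ring_axis (a point): Point on the axis of the ring, at its upper face (40 mm above the worktop, 3 mm above the housing's rim); axes as the cell. Ring: outer diameter 102, inner 54, with two round through holes of 12 mm, mouths chamfered 1.5 mm, 12 mm deep, opposite each other, each 38 mm from the axis. Pins off the holes stand on its face, the spanner 9 mm high; over the holes they drop in.
- ring (a joint): How far the ring is screwed down, rad: grows as it turns clockwise seen from above; 0.8 is hard against the stop. It starts between 0 and 0.2 and tells nothing about where the holes are. The ring turns stiffly, about 0.15 N m at any angle, until the stop, and stays where it is left; pressing lightly on it does not turn it.
- window: Clear glass disc, 48 mm across, 4 mm thick, at the bottom of the cell inside the ring, its top 8 mm below the ring's upper face; origin at the centre of its underside. Fragile: not to be touched.
- spanner: Two-pin spanner, 0.17 to 0.35 kg: flat steel bar 104 (x) x 22 (y) x 10 mm; on its middle a black grip block 60 (x) x 24 (y) mm, from 10 to 45 mm above the bar's underside; below, two steel pins 8 mm thick, 9 mm long, tips tapered, 38 mm either side of the middle along x. Origin: centre of the bar's underside; z up. Both ends alike. Take the block across its 24 mm width.
- pin_a (a point): End of the spanner's pin at +x (38 mm along x, 9 mm below the bar's underside).
- pin_b (a point): End of the spanner's pin at -x.
- rest: Spanner rest, fixed: aluminium block 120 (x) x 44 (y) x 18 mm with a groove 16 mm wide and 12 mm deep along its whole x length, open at both ends. The spanner lies along it, its bar on top of the two rails and its pins hanging in the groove. Origin: centre of the underside.
- rest_top (a point): Centre of the rest at the height of its top (18 mm above the worktop), where the spanner's origin lies when it is put away; axes of the rest.
- slide_box: Bystander: small white carton, 31 x 82 x 29 mm; origin at the centre of its underside.
- mortar: Bystander: small brown stone mortar, 56 mm across, 22 mm high; origin at the centre of its underside.
- petri: Bystander: clear round dish, 60 mm across, 15 mm high; origin at the centre of its underside.
Things that resemble listed ones, but are neither listed nor needed, are in the scene too. What is shaped like the spanner but turquoise is not meant. Of the things that look like the rest, take the one that is nearest to the robot's base at the start.

How it is judged:
By the outcome, as a careful person would: the job done as asked, in the order asked, and still so for the second after the job is handed in, with the robot touching nothing.
It also fails if it takes over 64 s, if anything falls off the work surface, if the arm or the gripper's body presses on something with over 40 N, if the wrist force passes 120 N, or if a joint passes its speed limit or range.

## Working session

There is one attempt and no reset: what is moved stays moved. The work goes in short steps, Python scripts to look and compute and a shell command to move; the robot and the scene stay as the last step left them, time stands still between calls to the robot, and variables do not carry over. Pictures are saved under pics/ and viewed, at most 10 in all, crops included, and the job is handed in when it is done.

```bash
mkdir -p pics; ls; cat > h.py <<'E'
import numpy as np, cv2
from cell import bot
from scipy.spatial.transform import Rotation as R
def toolT():
    o=bot.get_obs(); T=np.eye(4); T[:3,:3]=R.from_euler('xyz',o['ee_rot']).as_matrix(); T[:3,3]=o['tcp_pos']; return T
def grab(name,fn=None):
    Tt=toolT(); c=bot.read_camera(name)
    c=dict(c)
    if name=='wrist': c['T']=Tt@np.array(c['T_tool_cam'])
    np.savez('last_%s.npz'%name,image=c['image'],range_z=c['range_z'],K=c['K'],T=c['T'])
    if fn: cv2.imwrite('pics/'+fn,c['image'])
    return c
def load(name): return dict(np.load('last_%s.npz'%name))
def pix(c,u,v,z=None,r=1):
    K=np.array(c['K']);T=np.array(c['T']); d=np.array([(u-K[0,2])/K[0,0],(v-K[1,2])/K[1,1],1.])
    if z is None:
        p=c['range_z'][max(0,v-r):v+r+1,max(0,u-r):u+r+1]; p=p[p>0]; 
        return (T@np.append(d*np.median(p),1))[:3] if len(p) else None
    w=T[:3,:3]@d; s=(z-T[2,3])/w[2]; return T[:3,3]+w*s
E
python3 - <<'E'
from h import *
o=bot.get_obs(); print(o)
a=grab('scene','s.png');b=grab('top','t.png')
print(b['T'],b['K'],bot.pinch_z)
E
```

```text
pics
{'time_s': 0.0, 'q': array([-9.64384351e-01,  3.85589851e-01,  6.63230395e-03, -5.18072514e-04,
       -1.19399618e+00, -2.58583310e-01]), 'joint_velocities': array([-0.00102621, -0.00043756,  0.0005127 ,  0.00015882, -0.0008143 ,
       -0.00090087]), 'joint_efforts': array([ 1.78878883e-03, -3.90669465e+01,  1.87408358e+01,  4.22008842e+00,
        1.10554116e-02, -2.03950285e-04]), 'tcp_pos': array([ 212.90257113, -587.14539341,  291.13903978]), 'ee_rot': array([ 3.13938386e+00, -8.63688601e-05, -2.79395503e+00]), 'wrist_force': array([-0.42516727, -1.02312107,  0.5196178 ]), 'ft_torque': array([ 0.00196292, -0.00621299, -0.03293494]), 'grip_force': 0.0, 'grip_width': 86.9291177001846}
[[-2.21535668e-02 -9.93094372e-01  1.15207586e-01  4.38940480e+02]
 [-9.99710677e-01  2.30849439e-02  6.75624367e-03 -3.17928017e+01]
 [-9.36914821e-03 -1.15024578e-01 -9.93318461e-01  1.47967094e+03]
 [ 0.00000000e+00  0.00000000e+00  0.00000000e+00  1.00000000e+00]] [[382.65139683   0.         253.29553205]
 [  0.         382.65139683 194.66642999]
 [  0.           0.           1.        ]] 51.0
```

View pics/t.png

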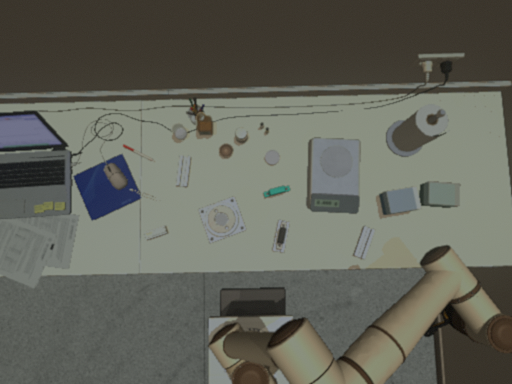

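View pics/s.png

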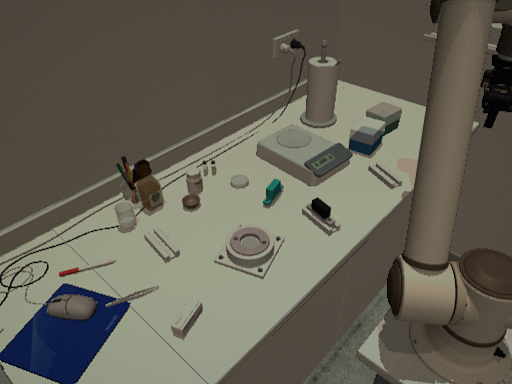

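Top view: the candidates for the rest are at (281,236), holding the black-gripped spanner, and the empty ones at (183,170) and (364,242). The turquoise spanner at (277,191) is the decoy. The cell is at (222,220), the mortar at (226,151), the petri dish at (272,157) and the carton at (157,233). I'll measure distances and enlarge.

```bash
python3 - <<'E'
from h import *
b=load('top')
for n,u,v,z in [('rest?',281,236,18),('r2',183,170,18),('r3',364,242,18),('cell',222,219,40),('turq',277,191,30),('carton',157,233,29)]:
    p=pix(b,u,v,z); print(n,p.round(),np.hypot(p[0],p[1]).round(), pix(b,u,v).round())
im=b['image'][180:270,190:310]
cv2.imwrite('pics/c1.png',cv2.resize(im,None,fx=6.6,fy=6.6,interpolation=cv2.INTER_CUBIC))
E
```

```text
rest? [ 448. -123.   18.] 465.0 [ 448. -121.   63.]
r2 [711. 249.  18.] 753.0 [714. 252.   3.]
r3 [ 419. -436.   18.] 605.0 [ 418. -439.    8.]
cell [517.  98.  40.] 526.0 [517.  98.  34.]
turq [ 619. -113.   30.] 629.0 [ 616. -111.   53.]
carton [470. 345.  29.] 583.0 [470. 346.  28.]
```

View pics/c1.png

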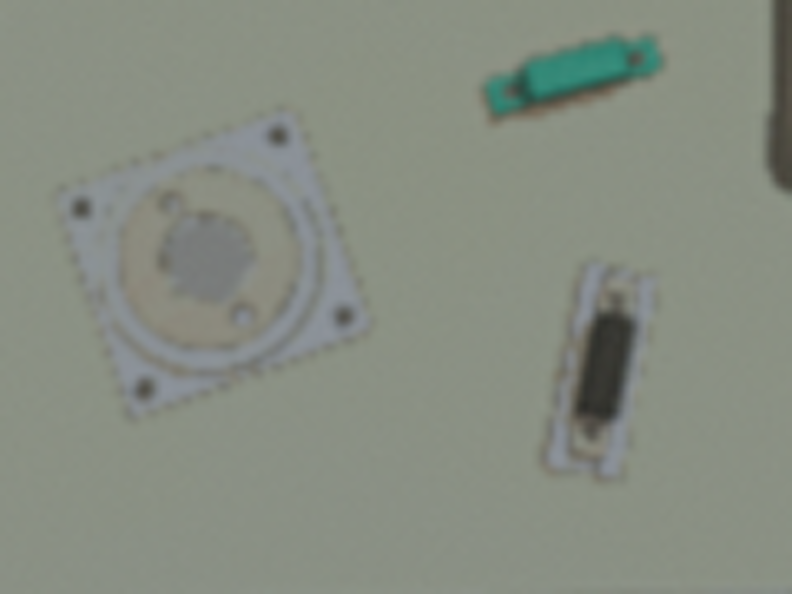

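The nearest rest (465 mm away, against 605 and 753) is the one holding the black-gripped spanner at (281,236), so that is the rest to use. The ring holes are at crop (172,204) and (243,316). Next I'll plan a move to look from close up.

```bash
cat >> h.py <<'E'
def plan(x,y,z,yaw,order='turn'):
    """turn share (tool frame), then shift shares in the turned tool frame"""
    T=toolT(); Rt=R.from_euler('xyz',[np.pi,0,yaw]); Rc=R.from_matrix(T[:3,:3])
    rv=(Rc.inv()*Rt).as_rotvec()/1.5; d=Rt.inv().apply(np.array([x,y,z])-T[:3,3])/50
    print('turn share',rv.round(4),'shift share',d.round(3))
def st():
    o=bot.get_obs(); print('t',round(o['time_s'],2),o['tcp_pos'].round(1),o['ee_rot'].round(3),'F',o['wrist_force'].round(1),'M',o['ft_torque'].round(2),'w',round(o['grip_width'],1),'g',round(o['grip_force'],1))
E
python3 - <<'E'
from h import *
c=grab('wrist'); print(c['T_tool_cam'].round(3),c['K'].round(1))
b=load('top')
f=lambda x,y,z:pix(b,190+x/6.6-.42,180+y/6.6-.42,z)
h1,h2=f(172,204,40),f(243,316,40); print(h1,h2,(h1+h2)/2,np.linalg.norm(h1-h2),np.arctan2(*(h1-h2)[1::-1]))
a1,a2=f(617,285,28),f(592,440,28); print(a1,a2,(a1+a2)/2,np.arctan2(*(a1-a2)[1::-1]))
plan(430,-123,290,np.arctan2(*(a1-a2)[1::-1])-np.pi)
E
```

```text
[[ 0.0000e+00 -9.5800e-01 -2.8500e-01  7.7971e+01]
 [ 1.0000e+00  0.0000e+00  1.0000e-03 -2.4600e-01]
 [-1.0000e-03 -2.8500e-01  9.5800e-01 -9.3533e+01]
 [ 0.0000e+00  0.0000e+00  0.0000e+00  1.0000e+00]] [[290.1   0.  259.5]
 [  0.  290.1 194.2]
 [  0.    0.    1. ]]
[549.13437066 121.37459184  40.        ] [484.40438819  81.66464743  40.        ] [516.76937943 101.51961963  40.        ] 75.93978085301475 0.550265555423429
[ 497.68570483 -132.17786244   28.        ] [ 409.94517538 -115.21622167   28.        ] [ 453.8154401  -123.69704205   28.        ] -0.1909603723208839
turn share [ 0.001  -0.0004  0.3591] shift share [-2.5    9.94   0.029]
```

```bash
python3 -m jog '[0,0,0.12,0,0,0,1, 0,0,0.12,0,0,0,1, 0,0,0.12,0,0,0,1, 0,0,0,-0.27,0.91,0,1, 0,0,0,-0.27,0.91,0,1, 0,0,0,-0.27,0.91,0,1, 0,0,0,-0.27,0.91,0,1, 0,0,0,-0.27,0.91,0,1, 0,0,0,-0.27,0.91,0,1, 0,0,0,-0.27,0.91,0.3,1, 0,0,0,-0.27,0.91,0.3,1, 0,0,0,-0.27,0.91,0.4,1, 0,0,0,-0.27,0.91,0.4,1, 0,0,0,-0.27,0.91,0.4,1, 0,0,0,0,0,0,1, 0,0,0,0,0,0,1]' && python3 - <<'E'
from h import *
st(); c=grab('wrist'); im=c['image']
cv2.imwrite('pics/w1.png',cv2.resize(im,(800,600),interpolation=cv2.INTER_CUBIC))
E
```

```text
time_s: 2.15
tcp_pos: [454.3, -124.7, 202.2]
ee_rot: [-3.141, -0.001, 2.95]
wrist_force: [0.2, -0.3, 0.2]
grip_width: 87.2
grip_force: 0.0
t 2.15 [ 454.3 -124.7  202.2] [-3.141e+00 -1.000e-03  2.950e+00] F [ 0.2 -0.3  0.2] M [-0.09 -0.02 -0.02] w 87.2 g 0.0
```

View pics/w1.png

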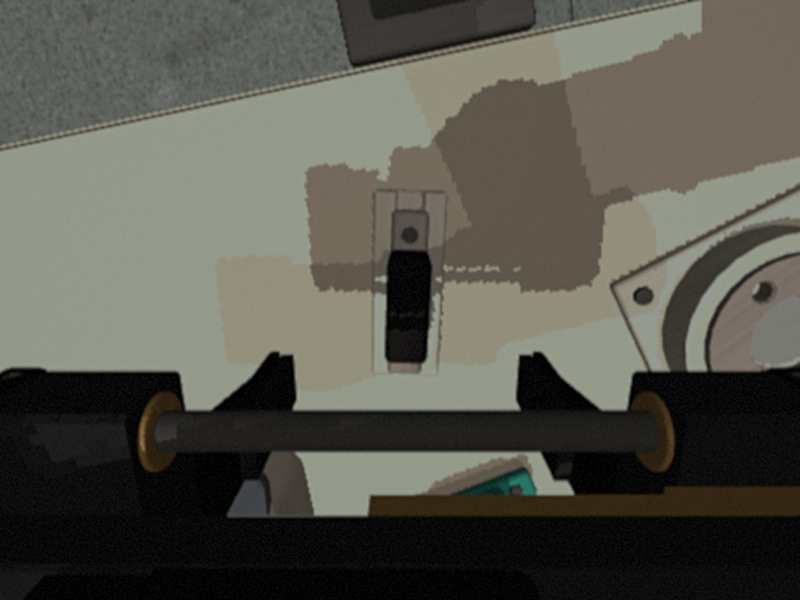

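The wrist view shows the black block from (388,252) to (428,362) on its grey rest. I'll use depth to fit the block top (z should be 63) and the rest top (18).

```bash
cat >> h.py <<'E'
def cloud(c):
    K,T=c['K'],c['T']; v,u=np.mgrid[0:384,0:512]; z=c['range_z'].astype(float)
    P=np.stack([(u-K[0,2])/K[0,0]*z,(v-K[1,2])/K[1,1]*z,z],-1)@T[:3,:3].T+T[:3,3]; P[z<=0]=np.nan; return P
def rect(P,m):
    q=P[m][:,:2].astype(np.float32); return cv2.minAreaRect(q),len(q),np.nanmedian(P[m][:,2])
E
python3 - <<'E'
from h import *
c=load('wrist');P=cloud(c)
near=(abs(P[...,0]-450)<90)&(abs(P[...,1]+124)<60)
for lo,hi in [(55,72),(22,34),(12,22)]: 
    m=near&(P[...,2]>lo)&(P[...,2]<hi); m[225:]=False
    print(lo,rect(P,m))
f=lambda x,y,z:pix(c,x/1.5625-.18,y/1.5625-.18,z).round(1)
print('block',f(388,252,63),f(430,252,63),f(386,362,63),f(427,362,63))
print('pinrivet',f(409,235,28),'bar end',f(392,210,28),f(427,210,28))
print('rest top',f(375,191,18),f(446,191,18), f(395,191,18),f(425,191,18),'far',f(374,374,18),f(438,374,18))
print('hole',f(763,291,40))
E
```

```text
55 (((447.94427490234375, -122.37225341796875), (23.981794357299805, 52.40510940551758), 76.80411529541016), 1685, np.float64(63.85861744063263))
22 (((412.8316650390625, -114.12205505371094), (21.882579803466797, 23.848527908325195), 76.42703247070312), 605, np.float64(29.039345144164542))
12 (((440.9749755859375, -120.768310546875), (43.99990463256836, 102.7823715209961), 77.19534301757812), 1969, np.float64(19.040153720878095))
block [ 416.5 -126.6   63. ] [ 420.7 -105.2   63. ] [ 476.9 -140.1   63. ] [ 481.2 -117.7   63. ]
pinrivet [ 414.8 -114.9   28. ] bar end [ 398.7 -121.9   28. ] [ 402.6 -101.9   28. ]
rest top [ 386.7 -130.1   18. ] [394.7 -88.6  18. ] [ 388.9 -118.4   18. ] [ 392.3 -100.8   18. ] far [ 503.  -155.7   18. ] [ 511.2 -113.5   18. ]
hole [484.6  82.1  40. ]
```

```bash
python3 - <<'E'
from h import *
plan(449,-122.4,102,np.pi-.22)
E
```

```text
turn share [-0.      0.0001  0.0182] shift share [0.113 0.03  2.01 ]
```

```bash
python3 -m jog '[0,0,0.018,0.113,0.03,0,1, 0,0,0,0,0,0.5,1, 0,0,0,0,0,0.5,1, 0,0,0,0,0,0.5,1, 0,0,0,0,0,0.5,1, 0,0,0,0,0,0,1, 0,0,0,0,0,0,1]' 35; python3 - <<'E'
from h import *
st(); plan(449,-122.4,102,np.pi-.22)
c=grab('wrist'); cv2.imwrite('pics/w2.png',cv2.resize(c['image'],(640,480)))
E
```

```text
time_s: 3.08
tcp_pos: [449.5, -122.5, 103.3]
ee_rot: [3.141, 0.002, 2.922]
wrist_force: [0.1, -0.5, 0.2]
grip_width: 87.2
grip_force: 0.0
t 3.08 [ 449.5 -122.5  103.3] [3.141e+00 2.000e-03 2.922e+00] F [ 0.1 -0.5  0.2] M [-0.05 -0.02  0.03] w 87.2 g 0.0
turn share [ 0.0002  0.0011 -0.    ] shift share [ 0.011 -0.001  0.025]
```

View pics/w2.png

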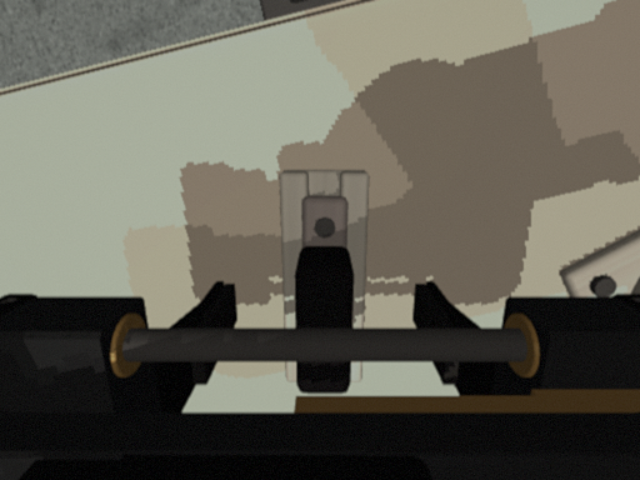

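The spanner is centred between the fingers: block at columns 297–353, bar end at (325,197), rest end at (324,171). I'll record those points and close the gripper.

```bash
python3 - <<'E'
from h import *
c=load('wrist');T=toolT()
f=lambda x,y,z:(np.linalg.inv(T)@np.append(pix(c,x/1.25-.1,y/1.25-.1,z),1))[:2].round(1)
print('tool xy: barend',f(303,197,28),f(348,197,28),'blockend',f(297,249,63),f(353,249,63),'blockfar',f(299,391,63),f(351,391,63),'restend',f(281,171,18),f(369,171,18),'rivet',f(325,228,28))
E
python3 -m jog '[0,0,0,0,0,0.02,0.6, 0,0,0,0,0,0,0.3, 0,0,0,0,0,0,0.2, 0,0,0,0,0,0,0.2, 0,0,0,0,0,0,0.2, 0,0,0,0,0,0,0.2, 0,0,0,0,0,0,0.2, 0,0,0,0,0,0,0.2]' 40
```

```text
tool xy: barend [ 50.3 -10.1] [50.3 11. ] blockend [ 35.8 -10.7] [35.8 11. ] blockfar [-29.5 -11.2] [-29.5  11.6] restend [ 61.3 -21.1] [61.3 21.6] rivet [35.3  0.2]
time_s: 4.12
tcp_pos: [449.1, -122.1, 101.3]
ee_rot: [-3.142, -0.0, 2.923]
wrist_force: [0.1, 0.8, -0.0]
grip_width: 23.6
grip_force: 40.0
```

```bash
python3 -m jog '[0,0,0,0,0,-0.2,0.2, 0,0,0,0,0,-0.3,0.2, 0,0,0,0,0,-0.3,0.2, 0,0,0,0,0,-0.3,0.2, 0,0,0,0,0,-0.3,0.2, 0,0,-0.1,0,0,0,0.2, 0,0,-0.1,0,0,0,0.2, 0,0,-0.1,0,0,0,0.2, 0,0,-0.1,0,0,0,0.2, 0,0,-0.11,0,0,0,0.2, 0,0,0,0,0,0,0.2]'; python3 - <<'E'
from h import *
st(); plan(517,101.5,172,np.pi+.55)
E
```

```text
time_s: 5.5
tcp_pos: [448.9, -122.1, 171.5]
ee_rot: [3.141, 0.0, -2.598]
wrist_force: [-0.3, 0.6, -2.0]
grip_width: 23.6
grip_force: 40.0
t 5.5 [ 448.9 -122.1  171.5] [ 3.141  0.    -2.598] F [-0.3  0.6 -2. ] M [ 0.01  0.03 -0.  ] w 23.6 g 40.0
turn share [ 0.0001  0.     -0.0042] shift share [-3.499  3.1   -0.01 ]
```

```bash
python3 -m jog '[0,0,0,-0.437,0.388,0,0.2, 0,0,0,-0.437,0.388,0,0.2, 0,0,0,-0.437,0.388,0,0.2, 0,0,0,-0.437,0.388,0,0.2, 0,0,0,-0.437,0.388,0,0.2, 0,0,0,-0.437,0.388,0,0.2, 0,0,0,-0.437,0.387,0,0.2, 0,0,-0.004,-0.437,0.387,0,0.2, 0,0,0,0,0,0.5,0.2, 0,0,0,0,0,0,0.2, 0,0,0,0,0,0,0.2]'; python3 - <<'E'
from h import *
st(); c=grab('wrist'); cv2.imwrite('pics/w3.png',cv2.resize(c['image'][40:340,120:400],(784,840),interpolation=cv2.INTER_CUBIC)[:600])
E
```

```text
time_s: 6.88
tcp_pos: [518.2, 101.0, 146.8]
ee_rot: [-3.141, 0.0, -2.591]
wrist_force: [0.4, -0.1, -1.9]
grip_width: 23.4
grip_force: 40.0
t 6.88 [518.2 101.  146.8] [-3.141  0.    -2.591] F [ 0.4 -0.1 -1.9] M [ 0.05  0.02 -0.01] w 23.4 g 40.0
```

View pics/w3.png

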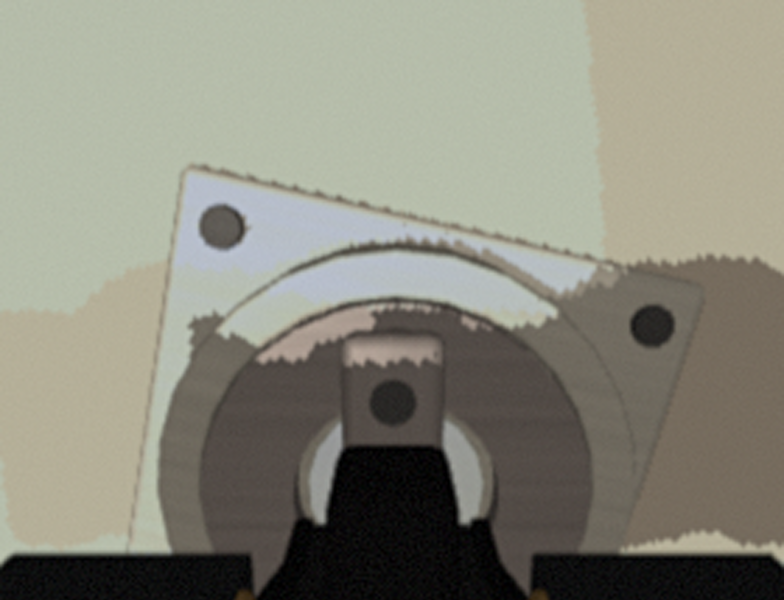

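The bar covers the holes and lies laterally centred: bar columns 343–443, ring 200–592. I'll compute ring centre against spanner in tool coordinates, using the ring's rear edge (396,300), its sides at row 480, and the bar end (393,335).

```bash
python3 - <<'E'
from h import *
c=load('wrist');T=toolT()
f=lambda x,y,z:(np.linalg.inv(T)@np.append(pix(c,120+x/2.8-.32,40+y/2.8-.32,z),1))[:2].round(1)
print('bar end',f(343,335,73.5),f(443,335,73.5),'rivet',f(393,403,73.5))
E1=[f(x,y,40) for x,y in [(396,300),(255,362),(541,362),(202,480),(592,480),(215,430),(580,430)]]
print(E1)
p=np.array(E1);A=np.c_[2*p,np.ones(len(p))];s=np.linalg.lstsq(A,(p**2).sum(1),rcond=None)[0];print('centre',s[:2],'r',np.sqrt(s[2]+s[0]**2+s[1]**2))
# wrist-based depth of ring/bar
P=cloud(c);print('z ring',np.nanmedian(P[170:180,200:230,2]),'bar',np.nanmedian(P[170:195,250:270,2]))
E
```

```text
bar end [ 49.6 -10.2] [49.6 10.5] rivet [35.1  0.1]
[array([52.6,  0.9]), array([ 37.1, -34.4]), array([37.1, 37.3]), array([  5.7, -49.8]), array([ 5.7, 52.4]), array([ 19.3, -45.5]), array([19.3, 48.3])]
centre [1.2468751  1.36618582] r 50.838477095282926
z ring 40.89047867513071 bar 75.34420514866315
```

```bash
python3 -m jog '[0,0,0,0.068,0.025,0,0.2, 0,0,0,0,0,0.12,0.2, 0,0,0,0,0,0.1,0.2, 0,0,0,0,0,0.04,0.2, 0,0,0,0,0,0.04,0.2, 0,0,0,0,0,0.04,0.2, 0,0,0,0,0,0,0.2]'; python3 -c "
from h import *
st()"
```

```text
time_s: 7.8
tcp_pos: [514.4, 100.5, 129.1]
ee_rot: [3.142, -0.0, -2.59]
wrist_force: [-0.7, 0.5, -2.7]
grip_width: 23.9
grip_force: 40.0
t 7.8 [514.4 100.5 129.1] [ 3.142 -0.    -2.59 ] F [-0.7  0.5 -2.7] M [ 0.    0.02 -0.01] w 23.9 g 40.0
```

The pins are below the ring face with no resistance (TCP 129.1, against 132 if they stood on the face). Seating next.

```bash
python3 -m jog '[0,0,0,0,0,0.04,0.2, 0,0,0,0,0,0.03,0.2, 0,0,0,0,0,0.02,0.2, 0,0,0,0,0,0.02,0.2, 0,0,0,0,0,0,0.2]'; python3 -c "
from h import *
st()"
```

```text
time_s: 8.43
tcp_pos: [514.4, 100.5, 123.7]
ee_rot: [3.142, -0.0, -2.59]
wrist_force: [0.5, 0.0, -3.1]
grip_width: 23.4
grip_force: 40.0
t 8.43 [514.4 100.5 123.7] [ 3.142 -0.    -2.59 ] F [ 0.5  0.  -3.1] M [0.03 0.   0.  ] w 23.4 g 40.0
```

```bash
python3 -m jog '[0,0,0,0,0,0.012,0.2, 0,0,0,0,0,0.01,0.2, 0,0,0,0,0,0,0.2]'; python3 -c "
from h import *
st()"
```

```text
time_s: 8.8
tcp_pos: [514.6, 100.6, 123.2]
ee_rot: [-3.141, 0.0, -2.59]
wrist_force: [-1.7, 0.2, 2.6]
grip_width: 23.7
grip_force: 40.0
t 8.8 [514.6 100.6 123.2] [-3.141  0.    -2.59 ] F [-1.7  0.2  2.6] M [ 0.07  0.52 -0.01] w 23.7 g 40.0
```

Seated: TCP 123.2, with about 5 N of contact. Now I'll turn clockwise about the ring axis (tool +z), gripping at 60 N.

```bash
python3 -m jog '[0,0,0,0,0,0,0.2, 0,0,0.033,0,0.0024,0,0.2, 0,0,0.033,0,0.0024,0,0.2, 0,0,0.033,0,0.0024,0,0.2, 0,0,0.033,0,0.0024,0,0.2, 0,0,0.033,0,0.0024,0,0.2, 0,0,0,0,0,0,0.2]' 60; python3 -c "
from h import *
st()"
```

```text
time_s: 9.68
tcp_pos: [514.8, 101.0, 123.1]
ee_rot: [-3.141, 0.001, -2.836]
wrist_force: [0.8, -1.3, 3.3]
grip_width: 23.4
grip_force: 60.0
t 9.68 [514.8 101.  123.1] [-3.141e+00  1.000e-03 -2.836e+00] F [ 0.8 -1.3  3.3] M [-0.47  0.04 -0.11] w 23.4 g 60.0
```

```bash
python3 -m jog '[0,0,0.033,0,0.0024,0,0.2, 0,0,0.033,0,0.0024,0,0.2, 0,0,0.033,0,0.0024,0,0.2, 0,0,0.033,0,0.0024,0,0.2]'; python3 -c "
from h import *
st()"; python3 -m jog '[0,0,0.033,0,0.0024,0,0.2, 0,0,0.033,0,0.0024,0,0.2, 0,0,0.033,0,0.0024,0,0.2]'; python3 -c "
from h import *
st()"
```

```text
time_s: 10.18
tcp_pos: [514.7, 101.4, 123.1]
ee_rot: [-3.141, 0.001, -3.035]
wrist_force: [0.2, -1.9, 4.3]
grip_width: 23.4
grip_force: 60.0
t 10.18 [514.7 101.4 123.1] [-3.141e+00  1.000e-03 -3.035e+00] F [ 0.2 -1.9  4.3] M [-0.61 -0.06  0.15] w 23.4 g 60.0
time_s: 10.55
tcp_pos: [514.7, 101.8, 123.1]
ee_rot: [-3.141, 0.001, 3.1]
wrist_force: [-0.7, -1.6, 3.3]
grip_width: 23.4
grip_force: 60.0
t 10.55 [514.7 101.8 123.1] [-3.141e+00  1.000e-03  3.100e+00] F [-0.7 -1.6  3.3] M [-0.61 -0.06  0.16] w 23.4 g 60.0
```

The 0.15 N m of stiffness shows, so the ring is turning. Continue until the moment rises.

```bash
for i in 1 2; do python3 -m jog '[0,0,0.033,0,0.0024,0,0.2, 0,0,0.02,0,0.0014,0,0.2]' >/dev/null; python3 -c "
from h import *
st()"; done
```

```text
t 10.8 [514.7 102.  123.1] [3.142e+00 1.000e-03 3.020e+00] F [ 0.8 -2.6  3.4] M [-0.88 -0.21  0.15] w 23.7 g 60.0
t 11.05 [514.7 102.2 123.1] [3.141e+00 1.000e-03 2.940e+00] F [ 1.  -2.7  4.1] M [-0.99 -0.38  0.16] w 23.7 g 60.0
```

```bash
for i in 1 2; do python3 -m jog '[0,0,0.02,0,0.0014,0,0.2, 0,0,0.02,0,0.0014,0,0.2]' >/dev/null; python3 -c "
from h import *
st()"; done
```

```text
t 11.3 [514.7 102.3 123.1] [-3.141e+00  1.000e-03  2.885e+00] F [ 0.8 -3.1  6. ] M [-1.12 -0.3   1.69] w 23.5 g 61.1
t 11.55 [515.2 102.5 123.2] [-3.141e+00  2.000e-03  2.824e+00] F [ 3.  -4.7  4.8] M [-1.65 -1.2   1.71] w 24.0 g 62.8
```

The stop is reached: the moment jumped from 0.15 to 1.7 N m at about 0.77 rad of turn. Now I'll back off just enough to unload the pins.

```bash
for i in 1 2 3; do python3 -m jog '[0,0,-0.016,0,-0.0011,0,0.2]' >/dev/null; python3 -c "
from h import *
st()"; done; python3 -m jog '[0,0,0,0,0,0,0.2]'|tail -5;python3 -c "
from h import *
st()"
```

```text
t 11.68 [515.2 102.5 123.2] [3.141e+00 2.000e-03 2.847e+00] F [ 2.9 -5.   4.7] M [-1.75 -1.06  1.1 ] w 24.2 g 60.6
t 11.8 [515.2 102.4 123.1] [3.141e+00 2.000e-03 2.868e+00] F [ 2.9 -5.9  5.5] M [-1.67 -1.12  0.5 ] w 23.8 g 59.5
t 11.93 [515.1 102.3 123.1] [3.14e+00 2.00e-03 2.89e+00] F [ 3.  -4.4  6.5] M [-1.5  -0.96  0.02] w 23.6 g 59.0
tcp_pos: [515.1, 102.3, 123.2]
ee_rot: [3.14, 0.002, 2.888]
wrist_force: [3.2, -5.2, 5.9]
grip_width: 23.7
grip_force: 59.1
t 12.05 [515.1 102.3 123.2] [3.140e+00 2.000e-03 2.888e+00] F [ 3.2 -5.2  5.9] M [-1.59 -0.95  0.07] w 23.7 g 59.1
```

```bash
python3 -m jog '[0,0,0,0,0,-0.02,0.2, 0,0,-0.02,0,-0.0014,0,0.2, 0,0,0,0,0,-0.02,0.2, 0,0,0,0,0,0,0.2]'|tail -1;python3 -c "
from h import *
st()"
```

```text
grip_force: 59.1
t 12.55 [513.6 102.3 123.9] [-3.141e+00 -1.000e-03  2.921e+00] F [ 1.7 -1.  -3.5] M [-0.43 -0.76  0.06] w 23.8 g 59.1
```

```bash
python3 -m jog '[0,0,0,0,0,-0.08,0.2, 0,0,0,0,0,-0.08,0.2, 0,0,0,0,0,-0.08,0.2, 0,0,0,0,0,-0.2,0.2, 0,0,0,0,0,-0.28,0.2, 0,0,0,0,0,-0.28,0.2, 0,0,0,0,0,0,0.2]'|tail -1;python3 - <<'E'
from h import *
st(); c=grab('wrist'); cv2.imwrite('pics/w4.png',cv2.resize(c['image'][40:340,120:400],(784,840),interpolation=cv2.INTER_CUBIC)[:600])
plan(449,-122.4,172,np.pi-.22)
E
```

```text
grip_force: 59.0
t 13.43 [514.9 102.7 176.5] [3.139e+00 3.000e-03 2.923e+00] F [-0.   0.3 -3. ] M [-0.01 -0.03 -0.06] w 23.6 g 59.0
turn share [0.0009 0.0008 0.0004] shift share [ 0.293 -4.673  0.07 ]
```

View pics/w4.png

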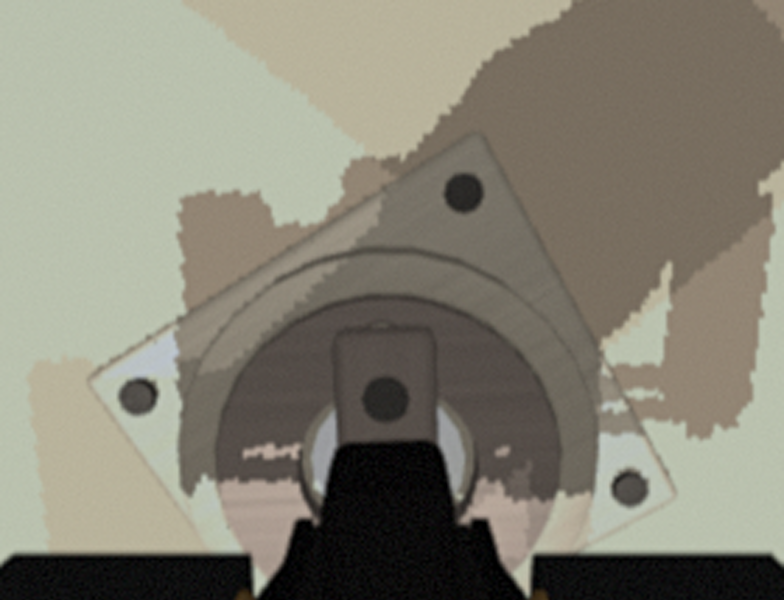

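The pins are clear. The ring's hole rim shows at (381,322), just behind the bar end. The rivet is now at (385,399), so the spanner has slipped a little in the grip; I'll quantify that for the put-back.

```bash
python3 - <<'E'
from h import *
c=load('wrist');T=toolT()
f=lambda x,y,z:(np.linalg.inv(T)@np.append(pix(c,120+x/2.8-.32,40+y/2.8-.32,z),1))[:2].round(2)
z=73.5+176.5-146.8
r=f(385,399,z);print('rivet',r,'bar end',f(335,328,z),f(437,328,z),'mid row',f(333,430,z),f(437,430,z)); print('slip tool-z angle',np.arctan2(r[1]-.1,r[0]+2.5))
P=cloud(c); q=(np.c_[P.reshape(-1,3),np.ones(P.size//3)]@np.linalg.inv(T).T)[:,:3].reshape(P.shape)
m=(q[...,2]>50)&(q[...,2]<80)&(abs(q[...,1])<20)&(q[...,0]>32)&(q[...,0]<60); m[:140]=False
z=q[m]; print(len(z),np.median(z,0)); print(cv2.minAreaRect(z[:,:2].astype(np.float32)))
A=np.c_[z[:,:2],np.ones(len(z))];print('plane',np.linalg.lstsq(A,z[:,2],rcond=None)[0])
E
```

```text
rivet [35.06 -0.85] bar end [ 50.16 -11.12] [50.16  9.9 ] mid row [ 28.23 -11.98] [28.22 10.27]
slip tool-z angle -0.02528747329260648
1134 [41.28394167 -0.92786001 71.27131814]
((40.79689025878906, -1.1069517135620117), (21.95296859741211, 17.556377410888672), 89.29277801513672)
plane [ 1.62577605e-01 -2.93159042e-03  6.45884052e+01]
```

```bash
python3 - <<'E'
from h import *
plan(449.1,-122.1,172,2.8946)
c=load('wrist');T=toolT();P=cloud(c); q=(np.c_[P.reshape(-1,3),np.ones(P.size//3)]@np.linalg.inv(T).T)[:,:3].reshape(P.shape)
m=(q[...,2]>60)&(q[...,2]<85)&(abs(q[...,1]+1)<8)&(q[...,0]>34)&(q[...,0]<49); m[:140]=False
z=q[m]
for a in range(34,49,3): s=z[(z[:,0]>=a)&(z[:,0]<a+3)]; print(a,len(s),np.median(s[:,2]))
E
```

```text
turn share [0.0009 0.0008 0.0184] shift share [ 0.167 -4.673  0.07 ]
34 135 69.71334773876085
37 144 70.26476477345112
40 138 71.09864638112845
43 136 71.13168887460031
46 161 71.7229452213839
```

```bash
python3 - <<'E'
from h import *
c=load('wrist');T=toolT();P=cloud(c); q=(np.c_[P.reshape(-1,3),np.ones(P.size//3)]@np.linalg.inv(T).T)[:,:3].reshape(P.shape)
m=(P[...,2]>36)&(P[...,2]<46)&(abs(q[...,0])<60)&(abs(q[...,1])<52)
z=q[m];A=np.c_[z[:,:2],np.ones(len(z))];print(len(z),'ring plane',np.linalg.lstsq(A,z[:,2],rcond=None)[0])
m=(abs(P[...,2])<8);z=q[m];A=np.c_[z[:,:2],np.ones(len(z))];print(len(z),'table plane',np.linalg.lstsq(A,z[:,2],rcond=None)[0])
# bar raw depths along centre column and neighbours
for v in range(150,196,4): print(v,c['range_z'][v,250:266:5].round(1),q[v,258].round(1))
E
```

```text
7937 ring plane [2.62378290e-02 1.72767494e-03 1.34930766e+02]
104519 table plane [1.62063567e-04 1.04150329e-03 1.74161829e+02]
150 [228.1 228.2 229.2 228.3] [ 45.5  -0.6 133.5]
154 [229.3 230.  228.2 228.7] [ 42.   -0.6 135.3]
158 [170.9 168.4 168.8 169.8] [49.1 -0.4 74.2]
162 [166.9 167.4 167.3 167.3] [47.1 -0.3 72.2]
166 [168.5 167.7 167.4 167.5] [45.1 -0.3 70.4]
170 [168.3 167.4 168.5 168. ] [42.6 -0.4 71.4]
174 [168.9 168.8 169.8 169.3] [40.2 -0.4 71.5]
178 [169.7 168.9 167.8 170.3] [38.6 -0.3 68. ]
182 [169.1 168.2 168.5 168.1] [36.  -0.4 69.1]
186 [169.7 168.6 169.5 170.9] [33.4 -0.4 69.6]
190 [172.5 169.7 170.4 172.9] [31.1 -0.4 69.1]
194 [171.7 172.2 173.  172.4] [28.3 -0.4 70.6]
```

Depth noise accounts for the apparent slope: the pixel geometry allows at most about 0.04 rad of tilt. Carrying it back over the rest.

```bash
python3 -m jog '[0,0,0.018,0,0,0,0.2, 0,0,0,0.028,-0.779,0,0.2, 0,0,0,0.028,-0.779,0,0.2, 0,0,0,0.028,-0.779,0,0.2, 0,0,0,0.028,-0.779,0,0.2, 0,0,0,0.028,-0.779,0,0.2, 0,0,0,0.028,-0.779,0.07,0.2, 0,0,0,0,0,0.4,0.2, 0,0,0,0,0,0.3,0.2, 0,0,0,0,0,0,0.2, 0,0,0,0,0,0,0.2]'|tail -1;python3 - <<'E'
from h import *
st(); plan(449.1,-122.1,102,2.8946)
c=grab('wrist'); cv2.imwrite('pics/w5.png',cv2.resize(c['image'][100:325,110:410],(800,600),interpolation=cv2.INTER_CUBIC))
E
```

```text
grip_force: 59.0
t 14.85 [ 449.4 -122.2  136.4] [-3.141  0.     2.895] F [ 0.3  0.5 -2.5] M [-0.04 -0.04 -0.02] w 23.8 g 59.0
turn share [-0.0001  0.0002  0.0006] shift share [0.006 0.002 0.688]
```

View pics/w5.png

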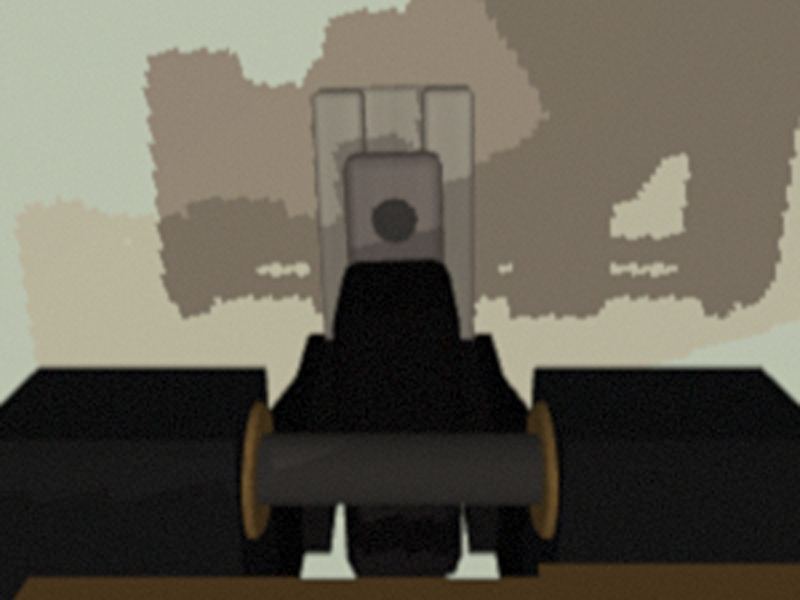

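The bar (columns 347–442) sits centred and parallel over the rest (313–472). Lowering.

```bash
python3 -m jog '[0,0,0,0.006,0,0.25,0.2, 0,0,0,0,0,0.2,0.2, 0,0,0,0,0,0.1,0.2, 0,0,0,0,0,0.06,0.2, 0,0,0,0,0,0.04,0.2, 0,0,0,0,0,0.02,0.2, 0,0,0,0,0,0,0.2]'|tail -1;python3 -c "
from h import *
st()"; python3 -m jog '[0,0,0,0,0,0.015,0.2, 0,0,0,0,0,0,0.2]'|tail -1;python3 -c "
from h import *
st()"
```

```text
grip_force: 59.0
t 15.78 [ 448.8 -122.2  102.7] [3.142 0.    2.895] F [ 0.4 -0.7 -2.2] M [-0.04 -0.03  0.02] w 23.8 g 59.0
grip_force: 59.0
t 16.02 [ 448.7 -122.2  101.9] [3.142 0.    2.895] F [-0.9  0.  -1.9] M [-0.07 -0.02  0.05] w 23.7 g 59.0
```

```bash
python3 -m jog '[0,0,0,0,0,0.01,0.2, 0,0,0,0,0,0,0.2]'|tail -1;python3 -c "
from h import *
st()"; python3 -m jog '[0,0,0,0,0,0.01,0.2, 0,0,0,0,0,0,0.2]'|tail -1;python3 -c "
from h import *
st()"
```

```text
grip_force: 59.0
t 16.27 [ 448.8 -122.2  101.5] [3.142 0.    2.895] F [ 0.1 -0.3 -1.1] M [-0.04  0.06  0.  ] w 24.2 g 59.0
grip_force: 59.0
t 16.52 [ 448.7 -122.2  101.3] [3.142 0.    2.896] F [-2.6  1.3  4. ] M [0.24 0.47 0.  ] w 23.7 g 59.0
```

Contact is at the pickup height (101.3). Releasing, opening gently.

```bash
python3 -m jog '[0,0,0,0,0,0,0.3, 0,0,0,0,0,0,0.35, 0,0,0,0,0,0,0.5, 0,0,0,0,0,0,0.7, 0,0,0,0,0,0,0.9, 0,0,0,0,0,0,0.9, 0,0,0,0,0,0,0.9]'|tail -2; python3 -m jog '[0,0,0,0,0,-0.2,0.9, 0,0,0,0,0,-0.4,0.9, 0,0,0,0,0,-0.6,0.9, 0,0,0,0,0,-0.8,0.9, 0,0,0,0,0,0,0.9, 0,0,0,0,0,0,0.9]'|tail -2; python3 - <<'E'
from h import *
st(); c=grab('wrist');t=grab('top')
a=cv2.resize(c['image'][60:285,110:410],(600,450),interpolation=cv2.INTER_CUBIC)
b=cv2.resize(t['image'][130:270,140:300],(514,450),interpolation=cv2.INTER_CUBIC)
cv2.imwrite('pics/w6.png',cv2.resize(np.hstack([a,b]),(800,323)))
P=cloud(c);near=(abs(P[...,0]-450)<90)&(abs(P[...,1]+124)<60)
for lo,hi in [(55,72),(22,34),(12,22)]:
    m=near&(P[...,2]>lo)&(P[...,2]<hi); m[225:]=False; print(lo,rect(P,m))
f=lambda x,y:pix(t,x,y,40)
E
```

```text
grip_width: 72.4
grip_force: 0.0
grip_width: 78.4
grip_force: 0.0
t 18.15 [ 448.3 -122.2  201. ] [3.141 0.    2.895] F [ 0.4 -0.7 -0.1] M [-0.01  0.05  0.01] w 78.4 g 0.0
55 (((444.3935546875, -121.26754760742188), (24.037160873413086, 46.83130645751953), 78.0479965209961), 1505, np.float64(63.85243968714812))
22 (((411.84185791015625, -114.39043426513672), (21.924806594848633, 23.865053176879883), 78.49131774902344), 601, np.float64(29.07771884455724))
12 (((437.3888854980469, -119.99513244628906), (44.102787017822266, 95.56520080566406), 77.21851348876953), 1885, np.float64(18.99525899463356))
```

View pics/w6.png

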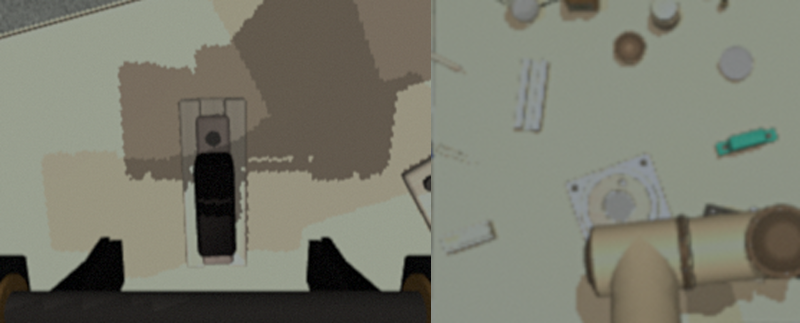

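The spanner lies flat in its groove: bar top at 29.1 and block top at 63.9, both as before, and within about 1 mm and 0.02 rad of its original pose. The surroundings are unmoved and the gripper is clear. Handing in.

```bash
python3 -c "
from cell import bot
print(bot.finish_job())"
```

```text
the job is handed in; nothing more can be done
None
```

I turned the ring clockwise until it hit its stop (the torque jumped from 0.15 to 1.7 N m), laid the spanner back in its groove within about 1 mm of where it was, and handed the job in at about 18 s of the 64 s allowed; the small things around look unmoved.

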